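Set out the syringes by size

ROBOT

A 6-joint arm with a two-finger parallel gripper is mounted at the origin on the work surface. World frame = base frame: x ahead of the robot, y to its left, z up, the work surface at z = 0. Lengths are in m, angles in degrees, forces in N, time in s.
With the tool pointing down it reaches from about 0.4 to 0.825 m from the base axis. Payload 7 kg.
Tool frame: the origin (TCP) lies at the very end of the fingers, on their centre line; the grasp point (between the pads) lies 19 mm behind it (r.hold_point_z is the distance from the TCP to the grasp point, in m); z points along the fingers, y is the direction in which the jaws open and shut (so a half turn about z gives the same grasp; the last joint's range is limited). The gripper opens to 88 mm and grips with 3 to 60 N. Pads are 19 mm wide; open, the fingers measure 130 mm over their backs; the gripper's body (78 mm by 193 mm) begins 47 mm behind the grasp point.
Start: joints at [-54.311, 20.546, 0.682, 0, -70.136, -16.507], TCP at [0.222, -0.638, 0.227] pointing down, gripper open.
Joint ranges: [-176.03, 176.03], [-82.01, 121.73], [-58.28, 71.71], [-173.87, 95.51], [-174.79, -0.11], [-173.66, 173.66]. Speed limits (degrees/s): [136.94, 136.94, 172.46, 180, 180, 180].

INTERFACE

Orientations are given as [roll, pitch, yaw] about the fixed x, y, z axes, in that order (R = Rz(yaw) Ry(pitch) Rx(roll)).
In Python, from plant import r gives the robot as it stands. The module is installed in compiled form; this text tells all that it offers.
- The arm moves only by the shell command python3 -m inch 'ROWS' [FORCE]. ROWS is text: rows parted by semicolons, each of 7 numbers parted by spaces: the shift along the tool's x, y, z in m, then the turn, a rotation vector about the tool's x, y, z in rad, then the opening, from 0 (shut) to 1 (fully open). In form: tx ty tz ax ay az jaw; .... A call has 1 to 20 rows; each row shifts and turns the commanded pose from where the row before left it, along the tool's axes as they then stand; what a row does not reach is not made up. A row lasts 1/12 s, in which the tool goes at most 41.7 mm and 7.16 degrees, less where a joint would pass 70% of its speed; a pose out of reach is approached as far as the arm can. A call with a gripper value outside its range is refused whole. The fingers move at their own pace and stop on an object; FORCE is the grip in N (left out, the last holds). Time passes only in rows, so rows that do not move let the fingers close. It gives the time, the measured TCP pose, the force and the opening at its end, in the units of the state.
- r.get_state(): the state, without advancing time (a new reading comes with each control period).
- r.capture(name): name is "scene" or "top"; returns the picture (384x512x3 uint8, red, green, blue); there is no depth.
- r.camera_params(name): a dict with "vfov" (degrees; the focal length in pixels is half the picture's height over the tangent of half this angle, whatever the lens; pixels are square), "cx", "cy" (the principal point, pixels), "distortion" ([k1, k2, p1, p2, k3] as OpenCV has them; the pictures are not rectified), "R" (3x3) and "t" (3): a world point X has camera coordinates R X + t. Camera axes: x right, y down, z forward; pixel columns grow to the right and rows downward; lengths in m; the calibration is good to about 2 mm. A picture is of the moment at which its call begins. camera_params takes no time and is no camera call.
- r.close_job(): hands the job in, once; it reports no verdict.
Trained networks look in the newest picture that a camera, given by its name, has taken for a name from the list of things; names that differ only in an ending like _2 or _b are one class to them, and where a whole thing is asked for, a point or a joint stands for the part that bears it (a point fixed in the world has none). Each returns a list of dicts, best first, with "p" (0 to 1); they miss things now and then, are a little off and sometimes report something else, mostly with a low value. They report only what shows in the picture. A call takes as long as a camera call. They do not tell look-alikes from the thing itself.
- r.recognise(target, camera): "xy" ([column, row] in pixels, amid what is visible of it).
The state is a dict: "time_s": time; "joints": joint angles; "qd": joint speeds; "joint_torque": joint torques, N m; "tcp_pos": TCP position; "eef_rot": TCP orientation; "contact_force": force on the tool from outside, world axes, zero at the start; "moment": the same for the moment, N m; "gripper_width": finger opening in m.
Only numpy, scipy, OpenCV 4.12 (cv2) and the standard library are available. Lean on these libraries where they do the work, as an engineer would, in place of code of your own. Each camera call takes 0.05 s, during which the arm holds its last target.

TASK

Lay the four syringes out on the syringe stand in order of size, one lying level and centred in each blue cradle: the smallest in the cradle at the kidney dish's end of the row, rising to the largest at the sharps box's end. Leave the kidney dish and the sharps box where they stand.

Things in the scene. Friction and masses are not known exactly. Their poses are not given: they have to be found in the camera images.
- syringe_5ml_mid (a point): The smallest of four loose clear syringes with black seals, lying with nozzles roughly away from the robot; 13 g. Barrel 13 mm in diameter, 66 mm long; flange 26 mm wide at its rear, thumb plate 12.5 mm behind it, 12 mm nozzle in front. Point: middle of the barrel on its axis, 6.5 mm above the trolley at the start; x along the barrel to the nozzle.
- syringe_10ml_mid (a point): The second smallest of four loose clear syringes with black seals, lying with nozzles roughly away from the robot; 15 g. Barrel 16 mm in diameter, 80 mm long; flange 31 mm wide at its rear, thumb plate 12.5 mm behind it, 12 mm nozzle in front. Point: middle of the barrel on its axis, 8 mm above the trolley at the start; x along the barrel to the nozzle.
- syringe_20ml_mid (a point): The second largest of four loose clear syringes with black seals, lying with nozzles roughly away from the robot; 21 g. Barrel 20.5 mm in diameter, 96 mm long; flange 37 mm wide at its rear, thumb plate 12.5 mm behind it, 12 mm nozzle in front. Point: middle of the barrel on its axis, 10.25 mm above the trolley at the start; x along the barrel to the nozzle.
- syringe_60ml_mid (a point): The largest of four loose clear syringes with black seals, lying with nozzles roughly away from the robot; 40 g. Barrel 28.5 mm in diameter, 124 mm long; flange 47 mm wide at its rear, thumb plate 12.5 mm behind it, 12 mm nozzle in front. Point: middle of the barrel on its axis, 14.25 mm above the trolley at the start; x along the barrel to the nozzle.
- cradle_a: One of 4 alike dark blue cradles (letters in no order) fixed in a row, 80 mm apart, on a steel plate. Origin: centre of its underside, 6 mm above the trolley; x along the syringe, away from the robot, y along the row. Two 90-degree V saddles 4 mm thick at x = -22 and 22 mm, V bottom 8 mm, tips 26 mm up; floor 2 mm up. Barrels roll to the middle: axis 8 mm + 1.414 x barrel radius up.
- cradle_b: One of 4 alike dark blue cradles (letters in no order) fixed in a row, 80 mm apart, on a steel plate. Origin: centre of its underside, 6 mm above the trolley; x along the syringe, away from the robot, y along the row. Two 90-degree V saddles 4 mm thick at x = -22 and 22 mm, V bottom 8 mm, tips 26 mm up; floor 2 mm up. Barrels roll to the middle: axis 8 mm + 1.414 x barrel radius up.
- cradle_c: One of 4 alike dark blue cradles (letters in no order) fixed in a row, 80 mm apart, on a steel plate. Origin: centre of its underside, 6 mm above the trolley; x along the syringe, away from the robot, y along the row. Two 90-degree V saddles 4 mm thick at x = -22 and 22 mm, V bottom 8 mm, tips 26 mm up; floor 2 mm up. Barrels roll to the middle: axis 8 mm + 1.414 x barrel radius up.
- cradle_d: One of 4 alike dark blue cradles (letters in no order) fixed in a row, 80 mm apart, on a steel plate. Origin: centre of its underside, 6 mm above the trolley; x along the syringe, away from the robot, y along the row. Two 90-degree V saddles 4 mm thick at x = -22 and 22 mm, V bottom 8 mm, tips 26 mm up; floor 2 mm up. Barrels roll to the middle: axis 8 mm + 1.414 x barrel radius up.
- kidney_dish: White enamel kidney dish with a blue rim, loose, about 250 mm long (roughly along x) by 140 mm and 44 mm high, standing beyond one end of the stand. Origin: near its centre, on its underside. Not to be moved.
- sharps_box: Yellow box with a red lid, loose, 114 x 99 mm and 100 mm high, standing beyond the other end of the stand. Origin: centre of its underside. Not to be moved.
Not all that is in view belongs to the job. What is shaped like the part that bears syringe_20ml_mid but orange is not meant.

How it is judged (in metres and radians):
At the end, for the whole second after the job is handed in: One syringe rests in both saddles of each cradle, barrel middle within 14 mm of the cradle's centre seen from above and 4 mm of its seated height, barrel within 0.2 rad of the cradle's x axis; in order of size along the row, the smallest at the kidney dish's end (under 0.38 m from it). All at rest ((horizontal distance between syringe_5ml_mid and cradle_a below 0.014 m or horizontal distance between syringe_5ml_mid and cradle_b below 0.014 m or horizontal distance between syringe_5ml_mid and cradle_c below 0.014 m or horizontal distance between syringe_5ml_mid and cradle_d below 0.014 m) and height (world z) of syringe_5ml_mid between 0.0192 and 0.0272 m and angle between the x axis of each of syringe_5ml_mid, syringe_10ml_mid, syringe_20ml_mid, syringe_60ml_mid and the x axis of cradle_a, either way round below 0.2 rad and linear speed of each of syringe_5ml, syringe_10ml, syringe_20ml, syringe_60ml below 0.02 m/s and (horizontal distance between syringe_10ml_mid and cradle_a below 0.014 m or horizontal distance between syringe_10ml_mid and cradle_b below 0.014 m or horizontal distance between syringe_10ml_mid and cradle_c below 0.014 m or horizontal distance between syringe_10ml_mid and cradle_d below 0.014 m) and height (world z) of syringe_10ml_mid between 0.0213 and 0.0293 m and (horizontal distance between syringe_20ml_mid and cradle_a below 0.014 m or horizontal distance between syringe_20ml_mid and cradle_b below 0.014 m or horizontal distance between syringe_20ml_mid and cradle_c below 0.014 m or horizontal distance between syringe_20ml_mid and cradle_d below 0.014 m) and height (world z) of syringe_20ml_mid between 0.0245 and 0.0325 m and (horizontal distance between syringe_60ml_mid and cradle_a below 0.014 m or horizontal distance between syringe_60ml_mid and cradle_b below 0.014 m or horizontal distance between syringe_60ml_mid and cradle_c below 0.014 m or horizontal distance between syringe_60ml_mid and cradle_d below 0.014 m) and height (world z) of syringe_60ml_mid between 0.0302 and 0.0382 m and horizontal distance between syringe_5ml_mid and syringe_10ml_mid below 0.12 m and horizontal distance between syringe_10ml_mid and syringe_20ml_mid below 0.12 m and horizontal distance between syringe_20ml_mid and syringe_60ml_mid below 0.12 m and horizontal distance between syringe_5ml_mid and kidney_dish below 0.38 m); the robot touches nothing.
It fails at once if the kidney dish is moved by more than 25 mm (distance of kidney_dish from where it was at the start of the episode above 0.025 m).
It fails at once if the sharps box is moved by more than 25 mm (distance of sharps_box from where it was at the start of the episode above 0.025 m).
It also fails if it takes over 102 s, if anything falls off the work surface, if the arm or the gripper's body presses on something with over 40 N, if the wrist force passes 120 N, or if a joint passes its speed limit or range.

## Working session

There is one attempt and no reset: what is moved stays moved. The work goes in short steps, Python scripts to look and compute and a shell command to move; the robot and the scene stay as the last step left them, time stands still between calls to the robot, and variables do not carry over. Pictures are saved under pics/ and viewed, and the job is handed in when it is done.

```bash
mkdir -p pics; python3 - <<'E'
from plant import r
import cv2,json
for n in("scene","top"):
    im=r.capture(n); cv2.imwrite(f"pics/{n}0.png",im[:,:,::-1])
    p=r.camera_params(n); print(n,p)
for t in ["syringe_5ml_mid","syringe_10ml_mid","syringe_20ml_mid","syringe_60ml_mid","cradle_a","kidney_dish","sharps_box"]:
    for c in ("scene","top"):
        print(t,c,[(round(d["p"],2),[round(float(v),1) for v in d["xy"]]) for d in r.recognise(t,c)])
print(r.get_state(),r.hold_point_z)
E
```

```text
scene {'vfov': 56.33351404407767, 'cx': 255.3618550788499, 'cy': 193.64495335220582, 'distortion': array([-0.0144849,  0.       ,  0.       ,  0.       ,  0.       ]), 'R': array([[ 0.67198208,  0.74042599,  0.01447212],
       [ 0.48385368, -0.42416501, -0.76548655],
       [-0.56064757,  0.52139563, -0.64328912]]), 't': array([-0.331535  , -0.2131314 ,  1.25615996])}
top {'vfov': 47.86954887367772, 'cx': 254.9101066233718, 'cy': 190.68707273491287, 'distortion': array([-0.05078601,  0.        ,  0.        ,  0.        ,  0.        ]), 'R': array([[ 0.00997895, -0.99990698, -0.00929764],
       [-0.99402735, -0.0089089 , -0.10876695],
       [ 0.108674  ,  0.01032748, -0.99402379]]), 't': array([-0.00756404,  0.51016437,  1.14041507])}
syringe_5ml_mid scene [(0.56, [309.7, 165.7])]
syringe_5ml_mid top [(0.5, [209.2, 143.9])]
syringe_10ml_mid scene [(0.51, [181.2, 235.9])]
syringe_10ml_mid top [(0.71, [334.7, 204.3])]
syringe_20ml_mid scene [(0.74, [230.7, 209.6])]
syringe_20ml_mid top [(0.75, [334.3, 203.9]), (0.68, [281.8, 197.1]), (0.61, [311.9, 252.0]), (0.15, [168.4, 200.2])]
sy
[... 479 characters left out ...]
[(0.91, [392.5, 128.3])]
{'time_s': 0.8, 'joints': array([-5.43106416e+01,  2.05424418e+01,  6.82237137e-01,  8.09525114e-04,
       -7.01372547e+01, -1.65066079e+01]), 'qd': array([-0.00695293,  0.12029688,  0.01186014,  0.0762855 ,  0.0293193 ,
       -0.03213296]), 'joint_torque': array([ 1.29182437e-03, -5.82280290e+01,  2.93286377e+01,  7.00180605e+00,
        1.25972592e-02,  1.16188139e-05]), 'tcp_pos': array([ 0.22175677, -0.63750465,  0.22661017]), 'eef_rot': array([-1.79997348e+02, -8.12650542e-06, -1.60816974e+02]), 'contact_force': array([-0.83224568,  0.29467209,  1.14969301]), 'moment': array([-0.01563822, -0.0467192 , -0.05387615]), 'gripper_width': 0.08748278189269901} 0.0188
```

View pics/scene0.png

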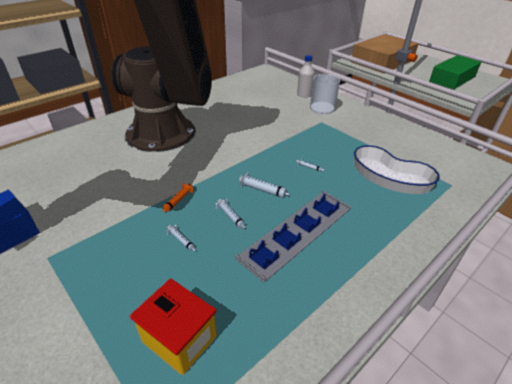

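```bash
python3 - <<'E'
import cv2
im=cv2.imread("pics/top0.png")[100:280,90:440]
cv2.imwrite("pics/top0z.png",cv2.resize(im,(800,411),interpolation=cv2.INTER_CUBIC))
E
```

```text
(no output)
```

View pics/top0z.png

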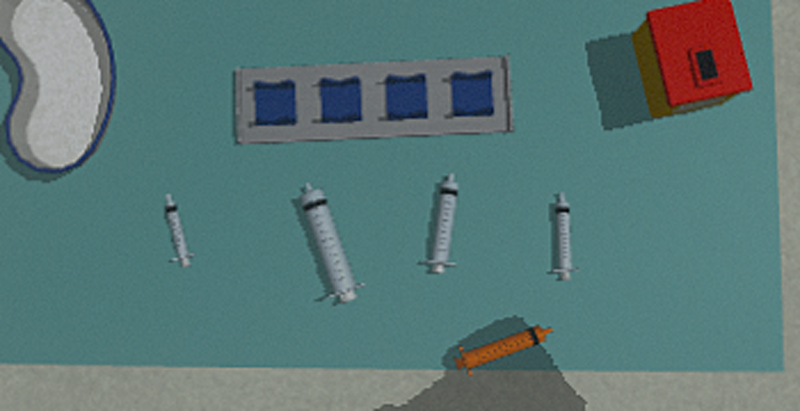

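View pics/top0.png

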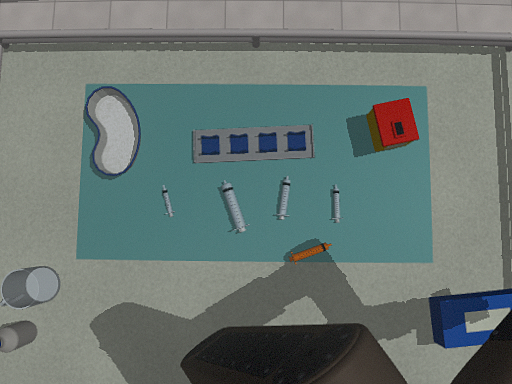

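The top view shows, left to right, the 5, 60, 20 and 10 ml syringes at columns 167, 232, 284 and 336. The kidney dish is on the left at (113,130) and the sharps box on the right at (392,125). The orange one at (311,252) is the decoy. Next I'll measure the poses.

```bash
cat > h.py <<'E'
import numpy as np,cv2
from plant import r
def ray(cam,uv,z):
    p=r.camera_params(cam); f=192/np.tan(np.radians(p['vfov']/2))
    K=np.array([[f,0,p['cx']],[0,f,p['cy']],[0,0,1]])
    n=cv2.undistortPoints(np.array(uv,float).reshape(-1,1,2),K,p['distortion']).reshape(-1,2)
    d=np.c_[n,np.ones(len(n))]@p['R']; c=-p['R'].T@p['t']
    return c+d*((z-c[2])/d[:,2])[:,None]
def proj(cam,X):
    p=r.camera_params(cam); f=192/np.tan(np.radians(p['vfov']/2))
    K=np.array([[f,0,p['cx']],[0,f,p['cy']],[0,0,1]])
    return cv2.projectPoints(np.array(X,float).reshape(-1,1,3),cv2.Rodrigues(p['R'])[0],p['t'],K,p['distortion'])[0].reshape(-1,2)
E
python3 - <<'E'
from h import *
im=cv2.imread("pics/top0.png")
hsv=cv2.cvtColor(im,cv2.COLOR_BGR2HSV)
boxes={'5':(158,180,178,222,.0065,.0905),'60':(215,175,250,238,.01425,.1485),'20':(272,172,296,224,.01025,.1205),'10':(326,180,346,226,.008,.1045)}
for k,(a,b,c,d,z,L) in boxes.items():
    s=hsv[b:d,a:c].astype(int)
    m=((s[...,1]<70)&(s[...,2]>100))|(s[...,2]<50)
    m=m.astype(np.uint8)
    n,lab,st,_=cv2.connectedComponentsWithStats(m,connectivity=8)
    j=1+np.argmax(st[1:,4]); v,u=np.nonzero(lab==j)
    P=ray('top',np.c_[u+a,v+b],z)[:,:2]
    vx,vy,x0,y0=cv2.fitLine(P.astype(np.float32),cv2.DIST_HUBER,0,.001,.001).ravel()
    if vx<0: vx,vy=-vx,-vy
    t=(P-[x0,y0])@[vx,vy]; e=t.min(),t.max()
    mid=np.array([x0,y0])+np.array([vx,vy])*(sum(e)/2)
    print(k,len(u),'mid',mid.round(4),'ang',np.degrees(np.arctan2(vy,vx)).round(1),'len',round(e[1]-e[0],4),L)
# cradles: blue
m=((hsv[...,0]>105)&(hsv[...,0]<130)&(hsv[...,1]>140)).astype(np.uint8); m[:, :180]=0;m[:,320:]=0;m[170:]=0;m[:115]=0
n,lab,st,ce=cv2.connectedComponentsWithStats(m)
for j in range(1,n):
    if st[j,4]>50: print(st[j],ce[j].round(1),ray('top',[ce[j]],.018).round(4), [ray('scene',[q],.018).round(4)[0,:2] for q in ()])
for q in ([263.8,254.5],[284.5,236.7],[303.5,224.4],[325.6,205.2]): print('scene cr',ray('scene',[q],.018).round(4))
for k,q,z in (('10',[181.2,235.9],.008),('20',[230.7,209.6],.01025),('60',[266.8,183.8],.01425),('5',[309.7,165.7],.0065)): print(k,ray('scene',[q],z).round(4))
print('dish',ray('top',[[112.7,129.8]],.02),'box',ray('top',[[392.5,128.3]],.1))
big=cv2.resize(im[118:170,185:320],(800,308),interpolation=cv2.INTER_CUBIC);cv2.imwrite('pics/cr.png',big)
big=cv2.resize(im[170:245,150:350],(800,300),interpolation=cv2.INTER_CUBIC);cv2.imwrite('pics/sy.png',big)
E
```

```text
5 122 mid [0.4754 0.2366] ang 16.8 len 0.0736 0.0905
60 484 mid [0.471  0.0552] ang 20.6 len 0.1491 0.1485
20 274 mid [ 0.4946 -0.0838] ang -7.3 len 0.1194 0.1205
10 181 mid [ 0.4807 -0.2266] ang 2.2 len 0.1046 0.1045
[288 131  18  20 281] [296.1 141.2] [[ 0.6496 -0.1149  0.018 ]] []
[231 134  17  20 261] [239.2 144.1] [[0.6403 0.0421 0.018 ]] []
[259 134  18  18 278] [267.4 142.8] [[ 0.6445 -0.0356  0.018 ]] []
[202 136  17  19 262] [210.  145.6] [[0.6353 0.1226 0.018 ]] []
scene cr [[ 0.652  -0.1183  0.018 ]]
scene cr [[ 0.6447 -0.0432  0.018 ]]
scene cr [[0.647  0.0223 0.018 ]]
scene cr [[0.6376 0.1202 0.018 ]]
10 [[ 0.4702 -0.2227  0.008 ]]
20 [[ 0.4784 -0.0742  0.0102]]
60 [[0.4655 0.069  0.0142]]
5 [[0.4809 0.2377 0.0065]]
dish [[0.67830924 0.39563174 0.02      ]] box [[ 0.667539  -0.3571214  0.1      ]]
```

View pics/cr.png

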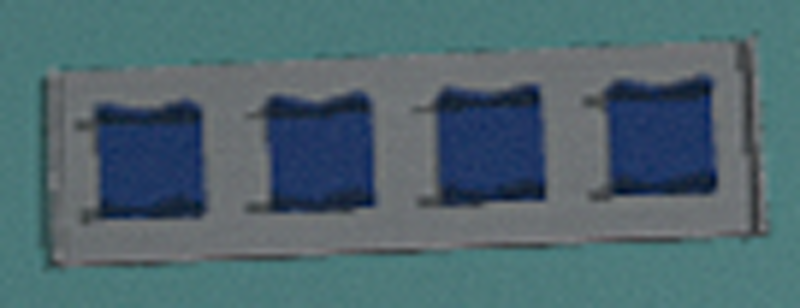

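View pics/sy.png

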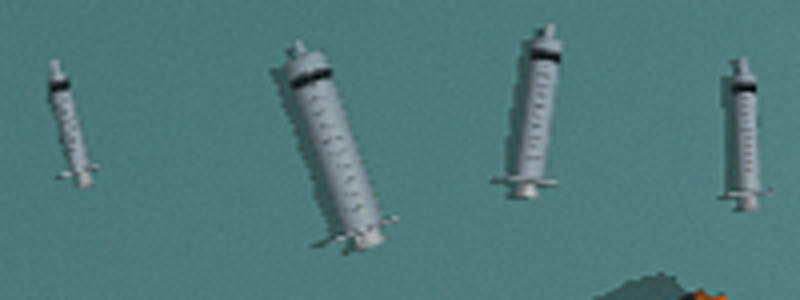

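```bash
python3 - <<'E'
from h import *
p=r.camera_params('top'); print('cam',-p['R'].T@p['t'])
q=ray('top',[[163.4,184.8],[171.7,216.7]],.0065); print('5ml',q.mean(0),np.linalg.norm(q[1]-q[0]),np.degrees(np.arctan2(*(q[0]-q[1])[[1,0]])))
th=np.radians(3.45); R=np.array([[np.cos(th),-np.sin(th)],[np.sin(th),np.cos(th)]])
im=cv2.imread("pics/top0.png");hsv=cv2.cvtColor(im,cv2.COLOR_BGR2HSV)
M=((hsv[...,0]>105)&(hsv[...,0]<130)&(hsv[...,1]>110)).astype(np.uint8)
def sil(c,w):
    pts=[]
    for x in(-.024,.024):
        for y in(-w/2,w/2):
            for z in(.006,.032):
                xy=np.array(c)+R@[x,y]; pts.append([*xy,z])
    h=cv2.convexHull(proj('top',pts).astype(np.float32)).reshape(-1,2)
    m=cv2.moments(h); return m['m10']/m['m00'],m['m01']/m['m00'],m['m00']
for g in([.6353,.1226],[.6403,.0421],[.6445,-.0356],[.6496,-.1149]):
    u,v=proj('top',[[*g,.018]])[0].astype(int)
    sub=M[v-15:v+15,u-14:u+14]; vv,uu=np.nonzero(sub); cu,cv_=uu.mean()+u-14,vv.mean()+v-15
    c=np.array(g)
    for _ in range(6):
        a=sil(c,.040); c+= (ray('top',[[cu,cv_]],.018)-ray('top',[a[:2]],.018))[0,:2]
    print(c.round(4),len(uu),a[2])
# plate corners at z=.006
for q in ([(48,72)],[(52,265)],[(766,234)],[(754,40)]):
    x,y=q[0]; print('plate',ray('top',[[185+x*135/800-.5,118+y*52/308-.5]],.005).round(4)[0])
E
```

```text
cam [ 0.38325935 -0.01479595  1.18901841]
5ml [0.48268967 0.23789034 0.0065    ] 0.09162893121091262 16.3427895178873
[0.6361 0.1224] 299 293.7152225205209
[0.6407 0.0431] 306 283.52095424127765
[ 0.6448 -0.0353] 311 282.8693591679912
[ 0.6497 -0.1147] 309 293.5068353677634
plate [0.6834 0.1741 0.005 ]
plate [0.5907 0.1697 0.005 ]
plate [ 0.6083 -0.165   0.005 ]
plate [ 0.7015 -0.1599  0.005 ]
```

```bash
cat > plan.py <<'E'
import sys; from h import *
x,y,z,yaw=map(float,sys.argv[1:5])
s=r.get_state(); p=s['tcp_pos']; cur=s['eef_rot'][2]
d=(yaw-cur+180)%360-180
def f(ps):
    ps=np.radians(ps); dx,dy=x-p[0],y-p[1]
    return np.round([dx*np.cos(ps)+dy*np.sin(ps), dx*np.sin(ps)-dy*np.cos(ps), p[2]-z],4)
print('t',round(s['time_s'],2),'pos',p.round(4),'rot',s['eef_rot'].round(2),'az',round(-np.radians(d),4),'trans after rot',f(yaw),'before rot',f(cur),'w',round(s['gripper_width'],4),'F',s['contact_force'].round(1),'J',s['joints'].round(0))
E
python3 plan.py .4807 -.2266 .10 182.2
```

```text
t 0.8 pos [ 0.2218 -0.6375  0.2266] rot [-180.     -0.   -160.82] az 0.2964 trans after rot [-0.2745  0.4007  0.1266] before rot [-0.3796  0.303   0.1266] w 0.0875 F [-0.8  0.3  1.1] J [-54.  21.   1.   0. -70. -17.]
```

```bash
python3 -m inch '0 0 0 0 0 0.0988 0.6; 0 0 0 0 0 0.0988 0.6; 0 0 0 0 0 0.0988 0.6; -0.0196 0.0286 0.009 0 0 0 0.6; -0.0196 0.0286 0.009 0 0 0 0.6; -0.0196 0.0286 0.009 0 0 0 0.6; -0.0196 0.0286 0.009 0 0 0 0.6; -0.0196 0.0286 0.009 0 0 0 0.6; -0.0196 0.0286 0.009 0 0 0 0.6; -0.0196 0.0286 0.009 0 0 0 0.6; -0.0196 0.0286 0.009 0 0 0 0.6; -0.0196 0.0286 0.009 0 0 0 0.6; -0.0196 0.0286 0.009 0 0 0 0.6; -0.0196 0.0286 0.009 0 0 0 0.6; -0.0196 0.0286 0.009 0 0 0 0.6; -0.0196 0.0286 0.009 0 0 0 0.6; -0.0196 0.0286 0.009 0 0 0 0.6; 0 0 0 0 0 0 0.6' 15; python3 plan.py .4807 -.2266 .003 182.2
```

```text
time_s: 2.3
tcp_pos: [0.4829, -0.2231, 0.0994]
eef_rot: [180.0, -0.0, -177.6]
contact_force: [-0.7, -0.9, 0.2]
gripper_width: 0.0525
t 2.3 pos [ 0.4829 -0.2231  0.0994] rot [ 1.7998e+02 -1.0000e-02 -1.7760e+02] az 0.0035 trans after rot [ 0.0023 -0.0034  0.0964] before rot [ 0.0023 -0.0034  0.0964] w 0.0525 F [-0.7 -0.9  0.2] J [ -4.  14. -27.  -0. -49. -84.]
```

```bash
python3 -m inch '0 0 0.03 0 0 0 0.6; 0 0 0.03 0 0 0 0.6; 0 0 0 0 0 0 0.6; 0 0 0 0 0 0 0.6'; python3 plan.py .4807 -.2266 .003 182.2
```

```text
time_s: 2.63
tcp_pos: [0.4795, -0.2268, 0.0398]
eef_rot: [180.0, -0.2, -177.8]
contact_force: [0.2, 0.0, 1.0]
gripper_width: 0.0525
t 2.63 pos [ 0.4795 -0.2268  0.0398] rot [ 179.99   -0.21 -177.79] az 0.0003 trans after rot [-0.0012  0.0002  0.0368] before rot [-0.0012  0.0002  0.0368] w 0.0525 F [0.2 0.  1. ] J [ -4.  19. -30.   0. -41. -84.]
```

```bash
python3 -m inch '0 0 0.018 0 0 0 0.6; 0 0 0.018 0 0 0 0.6; 0 0 0 0 0 0 0.6; 0 0 0 0 0 0 0; 0 0 0 0 0 0 0; 0 0 0 0 0 0 0; 0 0 0 0 0 0 0; 0 0 0 0 0 0 0; 0 0 0 0 0 0 0; 0 0 0 0 0 0 0' 10; python3 plan.py .6417 .0439 .09 183.3
```

```text
time_s: 3.47
tcp_pos: [0.4808, -0.2269, 0.005]
eef_rot: [-180.0, 0.0, -177.8]
contact_force: [-0.8, 0.6, 3.4]
gripper_width: 0.0154
t 3.47 pos [ 0.4808 -0.2269  0.005 ] rot [-1.7999e+02  3.0000e-02 -1.7779e+02] az -0.0191 trans after rot [-0.1762  0.2611 -0.085 ] before rot [-0.1712  0.2644 -0.085 ] w 0.0154 F [-0.8  0.6  3.4] J [ -4.  22. -32.   0. -36. -84.]
```

```bash
python3 -m inch '0 0 -0.02 0 0 0 0; 0 0 -0.03 0 0 0 0; 0 0 -0.035 0 0 -0.0191 0; -0.0176 0.0261 0 0 0 0 0; -0.0176 0.0261 0 0 0 0 0; -0.0176 0.0261 0 0 0 0 0; -0.0176 0.0261 0 0 0 0 0; -0.0176 0.0261 0 0 0 0 0; -0.0176 0.0261 0 0 0 0 0; -0.0176 0.0261 0 0 0 0 0; -0.0176 0.0261 0 0 0 0 0; -0.0176 0.0261 0 0 0 0 0; -0.0176 0.0261 0 0 0 0 0; 0 0 0 0 0 0 0; 0 0 0 0 0 0 0; 0 0 0 0 0 0 0'; python3 plan.py .6417 .0439 .021 183.3; python3 - <<'E'
from h import *
for n in('scene','top'): cv2.imwrite(f'pics/{n}1.png',r.capture(n)[:,:,::-1])
a=cv2.imread('pics/scene1.png')[90:290,150:400]; b=cv2.imread('pics/top1.png')[80:280,150:400]
cv2.imwrite('pics/c1.png',cv2.resize(np.hstack([a,b]),(800,320),interpolation=cv2.INTER_CUBIC))
E
```

```text
time_s: 4.8
tcp_pos: [0.6407, 0.0438, 0.089]
eef_rot: [-180.0, -0.1, -176.7]
contact_force: [0.6, -0.6, -0.1]
gripper_width: 0.0154
t 4.8 pos [0.6407 0.0438 0.089 ] rot [-1.7999e+02 -7.0000e-02 -1.7668e+02] az 0.0004 trans after rot [-0.001  0.     0.068] before rot [-0.001  0.     0.068] w 0.0154 F [ 0.6 -0.6 -0.1] J [  21.   24.  -13.   -0.  -53. -108.]
```

View pics/c1.png

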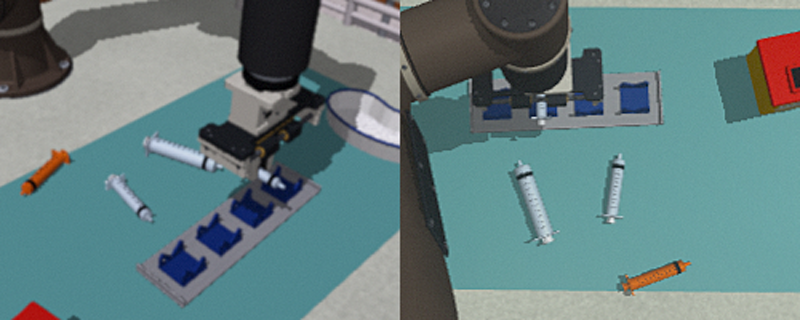

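The 10 ml syringe is held level above the second cradle from the dish, at about (540,108) in the top crop. I'll lower it.

```bash
python3 -m inch '-0.001 0 0.03 0 0 0 0; 0 0 0.02 0 0 0 0; 0 0 0.01 0 0 0 0; 0 0 0.006 0 0 0 0; 0 0 0 0 0 0 0; 0 0 0 0 0 0 0'; python3 plan.py .6417 .0439 .0225 183.3
```

```text
time_s: 5.4
tcp_pos: [0.6428, 0.0436, 0.0243]
eef_rot: [-180.0, 0.0, -176.7]
contact_force: [0.8, -0.1, -0.1]
gripper_width: 0.0154
t 5.4 pos [0.6428 0.0436 0.0243] rot [-1.7999e+02  5.0000e-02 -1.7671e+02] az -0.0002 trans after rot [0.0011 0.0003 0.0018] before rot [0.0011 0.0003 0.0018] w 0.0154 F [ 0.8 -0.1 -0.1] J [  21.   28.  -16.    0.  -45. -108.]
```

```bash
python3 -m inch '0 0 0.002 0 0 0 0; 0 0 0 0 0 0 0; 0 0 0 0 0 0 0.25; 0 0 0 0 0 0 0.35; 0 0 0 0 0 0 0.45; 0 0 0 0 0 0 0.45; 0 0 0 0 0 0 0.45;0 0 -0.02 0 0 0 0.45; 0 0 -0.03 0 0 0 0.45; 0 0 -0.03 0 0 0 0.45'; python3 plan.py .4946 -.0838 .05 172.7
```

```text
time_s: 6.23
tcp_pos: [0.6415, 0.0436, 0.1015]
eef_rot: [-180.0, -0.2, -176.7]
contact_force: [1.1, 0.7, -0.1]
gripper_width: 0.0396
t 6.23 pos [0.6415 0.0436 0.1015] rot [-1.7995e+02 -1.5000e-01 -1.7670e+02] az 0.1849 trans after rot [ 0.1295 -0.145   0.0515] before rot [ 0.154  -0.1187  0.0515] w 0.0396 F [ 1.1  0.7 -0.1] J [  21.   23.  -12.   -0.  -54. -108.]
```

Next is the 20 ml, whose cradle is at (.6463,-.0359). I'll go above it and look at the first placement.

```bash
python3 -m inch '0 0 0 0 0 0.0925 0.5; 0 0 0 0 0 0.0925 0.6; 0.0185 -0.0207 0 0 0 0 0.6; 0.0185 -0.0207 0 0 0 0 0.6; 0.0185 -0.0207 0 0 0 0 0.6; 0.0185 -0.0207 0 0 0 0 0.6; 0.0185 -0.0207 0 0 0 0 0.6; 0.0185 -0.0207 0.02 0 0 0 0.6; 0.0185 -0.0207 0.03 0 0 0 0.6; 0 0 0 0 0 0 0.6; 0 0 0 0 0 0 0.6; 0 0 0 0 0 0 0.6'; python3 plan.py .4946 -.0838 .004 172.7; python3 - <<'E'
from h import *
for n in('scene','top'): cv2.imwrite(f'pics/{n}2.png',r.capture(n)[:,:,::-1])
a=cv2.imread('pics/scene2.png')[90:290,150:400]; b=cv2.imread('pics/top2.png')[80:280,150:400]
cv2.imwrite('pics/c2.png',cv2.resize(np.hstack([a,b]),(800,320),interpolation=cv2.INTER_CUBIC))
E
```

```text
time_s: 7.23
tcp_pos: [0.4961, -0.0834, 0.0519]
eef_rot: [-180.0, 0.0, 172.7]
contact_force: [-0.1, 0.6, -0.2]
gripper_width: 0.0528
t 7.23 pos [ 0.4961 -0.0834  0.0519] rot [-1.7999e+02  3.0000e-02  1.7269e+02] az -0.0001 trans after rot [ 0.0014 -0.0005  0.0479] before rot [ 0.0014 -0.0005  0.0479] w 0.0528 F [-0.1  0.6 -0.2] J [  13.   15.  -33.    0.  -41. -110.]
```

View pics/c2.png

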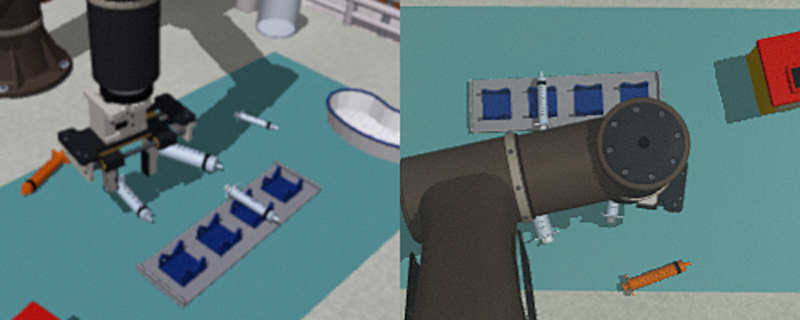

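The 10 ml sits in the second cradle, at about (542,100) in the top crop. Now to grip the 20 ml.

```bash
python3 -m inch '0.001 0 0.024 0 0 0 0.6; 0 0 0.023 0 0 0 0.6; 0 0 0 0 0 0 0.6; 0 0 0 0 0 0 0; 0 0 0 0 0 0 0; 0 0 0 0 0 0 0; 0 0 0 0 0 0 0; 0 0 0 0 0 0 0; 0 0 0 0 0 0 0; 0 0 0 0 0 0 0' 10; python3 plan.py .6463 -.0359 .09 183.3
```

```text
time_s: 8.17
tcp_pos: [0.495, -0.0832, 0.0053]
eef_rot: [180.0, 0.1, 172.7]
contact_force: [-0.4, 0.3, 6.1]
gripper_width: 0.02
t 8.17 pos [ 0.495  -0.0832  0.0053] rot [1.7998e+02 7.0000e-02 1.7270e+02] az -0.1849 trans after rot [-0.1538  0.0385 -0.0847] before rot [-0.1441  0.0661 -0.0847] w 0.02 F [-0.4  0.3  6.1] J [  13.   20.  -36.    0.  -34. -110.]
```

```bash
python3 -m inch '0 0 -0.02 0 0 0 0; 0 0 -0.03 0 0 -0.0925 0; 0 0 -0.035 0 0 -0.0924 0; -0.022 0.0055 0 0 0 0 0; -0.022 0.0055 0 0 0 0 0; -0.022 0.0055 0 0 0 0 0; -0.022 0.0055 0 0 0 0 0; -0.022 0.0055 0 0 0 0 0; -0.022 0.0055 0 0 0 0 0; -0.022 0.0055 0 0 0 0 0; 0 0 0.02 0 0 0 0; 0 0 0.02 0 0 0 0; 0 0 0 0 0 0 0; 0 0 0 0 0 0 0; 0 0 0 0 0 0 0'; python3 plan.py .6463 -.0359 .024 183.3;  python3 - <<'E'
from h import *
for n in('scene','top'): cv2.imwrite(f'pics/{n}3.png',r.capture(n)[:,:,::-1])
a=cv2.imread('pics/scene3.png')[90:290,150:400]; b=cv2.imread('pics/top3.png')[80:280,150:400]
cv2.imwrite('pics/c3.png',cv2.resize(np.hstack([a,b]),(800,320),interpolation=cv2.INTER_CUBIC))
E
```

```text
time_s: 9.42
tcp_pos: [0.6463, -0.0361, 0.0504]
eef_rot: [-180.0, 0.0, -176.7]
contact_force: [0.4, -0.4, 0.3]
gripper_width: 0.0203
t 9.42 pos [ 0.6463 -0.0361  0.0504] rot [-1.7998e+02  3.0000e-02 -1.7670e+02] az 0.0001 trans after rot [-0.      0.0002  0.0264] before rot [-0.      0.0002  0.0264] w 0.0203 F [ 0.4 -0.4  0.3] J [  14.   27.  -15.    0.  -48. -101.]
```

View pics/c3.png

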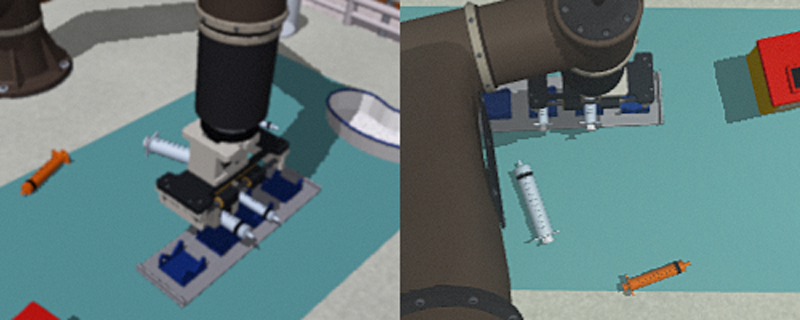

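The 20 ml is held level over the third cradle, at about (590,115) in the top crop. I'll lower and release it.

```bash
python3 -m inch '0 0 0.016 0 0 0 0; 0 0 0.006 0 0 0 0; 0 0 0.004 0 0 0 0; 0 0 0 0 0 0 0; 0 0 0 0 0 0 0; 0 0 0 0 0 0 0.3; 0 0 0 0 0 0 0.4; 0 0 0 0 0 0 0.5; 0 0 0 0 0 0 0.5; 0 0 0 0 0 0 0.5;0 0 -0.02 0 0 0 0.5; 0 0 -0.03 0 0 0 0.5; 0 0 -0.03 0 0 0 0.5'; python3 plan.py .471 .0552 .05 200.6
```

```text
time_s: 10.6
tcp_pos: [0.6451, -0.0361, 0.1035]
eef_rot: [-180.0, -0.2, -176.7]
contact_force: [1.0, -0.4, 0.2]
gripper_width: 0.0437
t 10.6 pos [ 0.6451 -0.0361  0.1035] rot [-1.7997e+02 -1.5000e-01 -1.7671e+02] az -0.3021 trans after rot [0.1309 0.1468 0.0535] before rot [0.1686 0.1012 0.0535] w 0.0437 F [ 1.  -0.4  0.2] J [  14.   24.  -12.   -0.  -55. -101.]
```

```bash
python3 -m inch '0 0 0 0 0 -0.1007 0.75; 0 0 0 0 0 -0.1007 0.75; 0 0 0 0 0 -0.1007 0.75; 0.0187 0.021 0 0 0 0 0.75; 0.0187 0.021 0 0 0 0 0.75; 0.0187 0.021 0 0 0 0 0.75; 0.0187 0.021 0 0 0 0 0.75; 0.0187 0.021 0 0 0 0 0.75; 0.0187 0.021 0.01 0 0 0 0.75; 0.0187 0.021 0.02 0 0 0 0.75; 0 0 0.01 0 0 0 0.75; 0 0 0 0 0 0 0.75; 0 0 0 0 0 0 0.75'; python3 plan.py .471 .0552 .006 200.6; python3 - <<'E'
from h import *
for n in('scene','top'): cv2.imwrite(f'pics/{n}4.png',r.capture(n)[:,:,::-1])
a=cv2.imread('pics/scene4.png')[90:290,150:400]; b=cv2.imread('pics/top4.png')[80:280,150:400]
cv2.imwrite('pics/c4.png',cv2.resize(np.hstack([a,b]),(800,320),interpolation=cv2.INTER_CUBIC))
E
```

```text
time_s: 11.68
tcp_pos: [0.472, 0.0558, 0.0639]
eef_rot: [-180.0, -0.0, -159.3]
contact_force: [0.2, 0.3, 0.4]
gripper_width: 0.0658
t 11.68 pos [0.472  0.0558 0.0639] rot [-179.98   -0.   -159.34] az 0.0011 trans after rot [ 0.0012 -0.0002  0.0579] before rot [ 0.0012 -0.0002  0.0579] w 0.0658 F [0.2 0.3 0.4] J [  31.   12.  -36.    0.  -42. -100.]
```

View pics/c4.png

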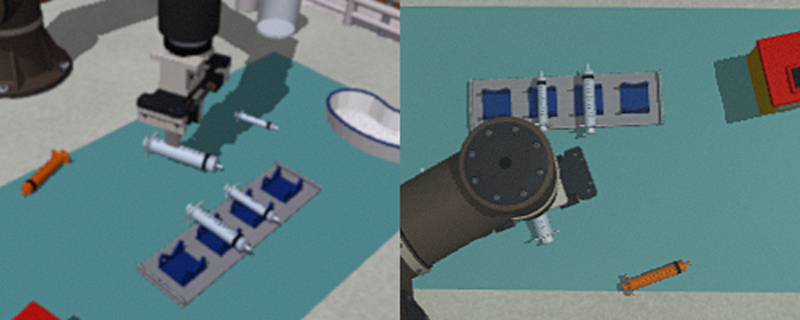

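Both seated syringes look good. I'll take the 60 ml next.

```bash
python3 -m inch '0.001 0 0.03 0 0 0 0.75; 0 0 0.018 0 0 0 0.75; 0 0 0.009 0 0 0 0.75; 0 0 0 0 0 0 0.75; 0 0 0 0 0 0 0; 0 0 0 0 0 0 0; 0 0 0 0 0 0 0; 0 0 0 0 0 0 0; 0 0 0 0 0 0 0; 0 0 0 0 0 0 0; 0 0 0 0 0 0 0' 12; python3 plan.py .6509 -.1158 .12 183.3
```

```text
time_s: 12.7
tcp_pos: [0.471, 0.0553, 0.0069]
eef_rot: [180.0, 0.0, -159.4]
contact_force: [-0.8, 0.1, 2.9]
gripper_width: 0.0283
t 12.7 pos [0.471  0.0553 0.0069] rot [ 1.7999e+02  4.0000e-02 -1.5940e+02] az 0.302 trans after rot [-0.1698 -0.1812 -0.1131] before rot [-0.1082 -0.2235 -0.1131] w 0.0283 F [-0.8  0.1  2.9] J [  31.   17.  -39.    0.  -33. -100.]
```

```bash
python3 -m inch '0 0 -0.02 0 0 0 0; 0 0 -0.03 0 0 0 0; 0 0 -0.03 0 0 0.1007 0; 0 0 -0.033 0 0 0.1007 0; 0 0 0 0 0 0.1006 0; -0.017 -0.0181 0 0 0 0 0; -0.017 -0.0181 0 0 0 0 0; -0.017 -0.0181 0 0 0 0 0; -0.017 -0.0181 0 0 0 0 0; -0.017 -0.0181 0 0 0 0 0; -0.017 -0.0181 0 0 0 0 0; -0.017 -0.0181 0 0 0 0 0; -0.017 -0.0181 0 0 0 0 0; -0.017 -0.0181 0 0 0 0 0; -0.017 -0.0181 0 0 0 0 0; 0 0 0.03 0 0 0 0; 0 0 0.03 0 0 0 0; 0 0 0 0 0 0 0; 0 0 0 0 0 0 0; 0 0 0 0 0 0 0'; python3 plan.py .6509 -.1158 .028 183.3;  python3 - <<'E'
from h import *
for n in('scene','top'): cv2.imwrite(f'pics/{n}5.png',r.capture(n)[:,:,::-1])
a=cv2.imread('pics/scene5.png')[90:290,150:400]; b=cv2.imread('pics/top5.png')[80:280,150:400]
cv2.imwrite('pics/c5.png',cv2.resize(np.hstack([a,b]),(800,320),interpolation=cv2.INTER_CUBIC))
E
```

```text
time_s: 14.37
tcp_pos: [0.6516, -0.1157, 0.0608]
eef_rot: [-180.0, 0.0, -176.7]
contact_force: [0.8, 0.4, 0.1]
gripper_width: 0.0285
t 14.37 pos [ 0.6516 -0.1157  0.0608] rot [-1.7997e+02  4.0000e-02 -1.7666e+02] az 0.0007 trans after rot [ 0.0007 -0.0001  0.0328] before rot [ 0.0007 -0.0001  0.0328] w 0.0285 F [0.8 0.4 0.1] J [  7.  27. -12.   0. -50. -93.]
```

View pics/c5.png

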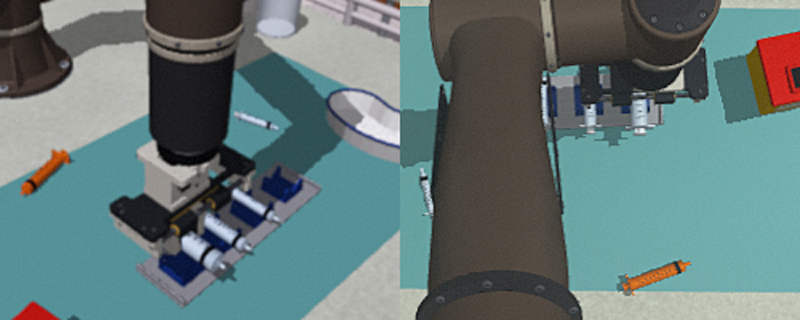

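The 60 ml is level over the cradle at the sharps end, at about (640,115) in the top crop. I'll lower it.

```bash
python3 -m inch '0.001 0 0.02 0 0 0 0; 0 0 0.008 0 0 0 0; 0 0 0.005 0 0 0 0; 0 0 0 0 0 0 0; 0 0 0 0 0 0 0; 0 0 0 0 0 0 0.4; 0 0 0 0 0 0 0.5; 0 0 0 0 0 0 0.55; 0 0 0 0 0 0 0.55; 0 0 0 0 0 0 0.55;0 0 -0.02 0 0 0 0.55; 0 0 -0.03 0 0 0 0.55; 0 0 -0.03 0 0 0 0.55'; python3 plan.py .4827 .2379 .11 196.3
```

```text
time_s: 15.55
tcp_pos: [0.6491, -0.1159, 0.1065]
eef_rot: [-180.0, -0.1, -176.7]
contact_force: [1.4, -0.8, 0.2]
gripper_width: 0.0482
t 15.55 pos [ 0.6491 -0.1159  0.1065] rot [-1.7999e+02 -1.5000e-01 -1.7671e+02] az -0.227 trans after rot [ 0.0604  0.3863 -0.0035] before rot [ 0.1458  0.3627 -0.0035] w 0.0482 F [ 1.4 -0.8  0.2] J [  7.  24. -10.  -0. -56. -93.]
```

```bash
python3 -m inch '0 0 0 0 0 -0.1135 0.6; 0 0 0 0 0 -0.1135 0.6; 0.005 0.0322 0 0 0 0 0.6; 0.005 0.0322 0 0 0 0 0.6; 0.005 0.0322 0 0 0 0 0.6; 0.005 0.0322 0 0 0 0 0.6; 0.005 0.0322 0 0 0 0 0.6; 0.005 0.0322 0 0 0 0 0.6; 0.005 0.0322 0 0 0 0 0.6; 0.005 0.0322 0 0 0 0 0.6; 0.005 0.0322 0 0 0 0 0.6; 0.005 0.0322 0 0 0 0 0.6; 0.005 0.0322 0 0 0 0 0.6; 0.005 0.0322 0 0 0 0 0.6; 0 0 0.03 0 0 0 0.6; 0 0 0.03 0 0 0 0.6; 0 0 0 0 0 0 0.6; 0 0 0 0 0 0 0.6; 0 0 0 0 0 0 0.6' ; python3 plan.py .4827 .2379 .004 196.3;  python3 - <<'E'
from h import *
for n in('scene','top'): cv2.imwrite(f'pics/{n}6.png',r.capture(n)[:,:,::-1])
a=cv2.imread('pics/scene6.png')[90:290,150:400]; b=cv2.imread('pics/top6.png')[80:280,130:380]
cv2.imwrite('pics/c6.png',cv2.resize(np.hstack([a,b]),(800,320),interpolation=cv2.INTER_CUBIC))
E
```

```text
time_s: 17.13
tcp_pos: [0.4846, 0.2384, 0.0477]
eef_rot: [-180.0, 0.0, -163.7]
contact_force: [-0.1, -0.1, -0.0]
gripper_width: 0.0527
t 17.13 pos [0.4846 0.2384 0.0477] rot [-1.7999e+02  4.0000e-02 -1.6369e+02] az 0.0001 trans after rot [0.0019 0.0001 0.0437] before rot [0.0019 0.0001 0.0437] w 0.0527 F [-0.1 -0.1 -0. ] J [  47.   19.  -29.    0.  -42. -121.]
```

View pics/c6.png

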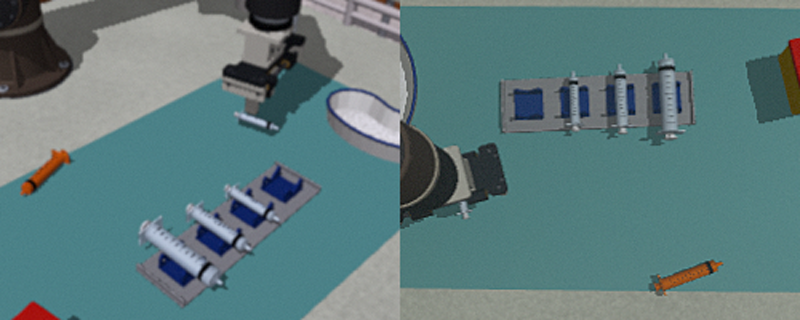

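Three are seated at crop columns 573, 620 and 668, and the cradle at the dish end (528,104) is free. I'll grip the 5 ml.

```bash
python3 -m inch '0.001 0 0.024 0 0 0 0.6; 0 0 0.014 0 0 0 0.6; 0 0 0.006 0 0 0 0.6; 0 0 0 0 0 0 0.6; 0 0 0 0 0 0 0; 0 0 0 0 0 0 0; 0 0 0 0 0 0 0; 0 0 0 0 0 0 0; 0 0 0 0 0 0 0; 0 0 0 0 0 0 0; 0 0 0 0 0 0 0;  0 0 0 0 0 0 0' 8; python3 plan.py .6371 .1238 .095 183.3
```

```text
time_s: 18.23
tcp_pos: [0.483, 0.2381, 0.0027]
eef_rot: [180.0, 0.0, -163.7]
contact_force: [0.2, -0.1, 1.8]
gripper_width: 0.0129
t 18.23 pos [0.483  0.2381 0.0027] rot [ 1.7999e+02  1.0000e-02 -1.6369e+02] az 0.227 trans after rot [-0.1473 -0.123  -0.0923] before rot [-0.1158 -0.153  -0.0923] w 0.0129 F [ 0.2 -0.1  1.8] J [  47.   22.  -31.    0.  -36. -121.]
```

```bash
python3 -m inch '0 0 -0.02 0 0 0 0; 0 0 -0.035 0 0 0 0; 0 0 -0.037 0 0 0.1135 0; 0 0 0 0 0 0.1135 0; -0.0184 -0.0154 0 0 0 0 0; -0.0184 -0.0154 0 0 0 0 0; -0.0184 -0.0154 0 0 0 0 0; -0.0184 -0.0154 0 0 0 0 0; -0.0184 -0.0154 0 0 0 0 0; -0.0184 -0.0154 0 0 0 0 0; -0.0184 -0.0154 0 0 0 0 0; -0.0184 -0.0154 0 0 0 0 0; 0 0 0.03 0 0 0 0; 0 0 0.015 0 0 0 0; 0 0 0 0 0 0 0; 0 0 0 0 0 0 0; 0 0 0 0 0 0 0'; python3 plan.py .6371 .1238 .0205 183.3;  python3 - <<'E'
from h import *
for n in('scene','top'): cv2.imwrite(f'pics/{n}7.png',r.capture(n)[:,:,::-1])
a=cv2.imread('pics/scene7.png')[90:290,150:400]; b=cv2.imread('pics/top7.png')[80:280,130:380]
cv2.imwrite('pics/c7.png',cv2.resize(np.hstack([a,b]),(800,320),interpolation=cv2.INTER_CUBIC))
E
```

```text
time_s: 19.65
tcp_pos: [0.6375, 0.1238, 0.0505]
eef_rot: [-180.0, 0.1, -176.7]
contact_force: [0.2, 0.5, 0.2]
gripper_width: 0.0128
t 19.65 pos [0.6375 0.1238 0.0505] rot [-1.8000e+02  5.0000e-02 -1.7666e+02] az 0.0006 trans after rot [0.0004 0.     0.03  ] before rot [0.0004 0.     0.03  ] w 0.0128 F [0.2 0.5 0.2] J [  28.   27.  -15.    0.  -49. -115.]
```

View pics/c7.png

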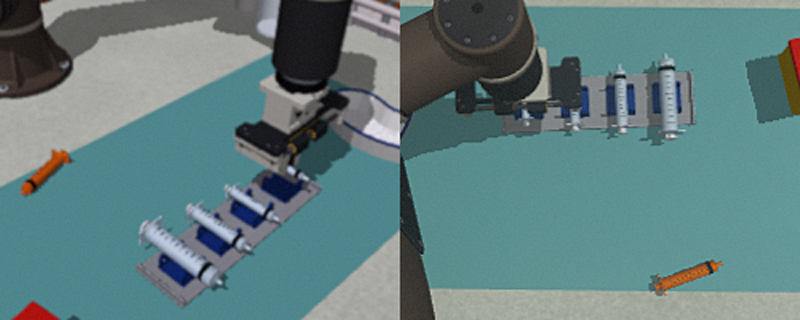

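The 5 ml is held over the dish-end cradle. I'll lower it, release, and retreat so the cameras have a clear view.

```bash
python3 -m inch '0 0 0.018 0 0 0 0; 0 0 0.008 0 0 0 0; 0 0 0.004 0 0 0 0; 0 0 0 0 0 0 0; 0 0 0 0 0 0 0; 0 0 0 0 0 0 0.25; 0 0 0 0 0 0 0.35; 0 0 0 0 0 0 0.4; 0 0 0 0 0 0 0.4; 0 0 0 0 0 0 0.4;0 0 -0.02 0 0 0 0.4; 0 0 -0.03 0 0 0 0.4; 0 0 -0.03 0 0 0 0.4; 0 0 -0.03 0 0 0 0.4; 0.03 0 0 0 0 0 0.4; 0.03 0 0 0 0 0 0.4; 0.03 0 0 0 0 0 0.4; 0.03 0 0 0 0 0 0.4; 0.03 0 0 0 0 0 0.4; 0 0 0 0 0 0 0.4'; python3 - <<'E'
from h import *
for n in('scene','top'): cv2.imwrite(f'pics/{n}8.png',r.capture(n)[:,:,::-1])
a=cv2.imread('pics/scene8.png')[130:290,200:400]; b=cv2.imread('pics/top8.png')[80:240,130:330]
cv2.imwrite('pics/c8.png',cv2.resize(np.hstack([a,b]),(800,320),interpolation=cv2.INTER_CUBIC))
for t in("kidney_dish","sharps_box"):print(t,[(d['p'],d['xy']) for d in r.recognise(t,'top')][:1])
E
```

```text
time_s: 21.42
tcp_pos: [0.4822, 0.1135, 0.1296]
eef_rot: [180.0, -0.1, -176.7]
contact_force: [-1.5, 0.2, -0.1]
gripper_width: 0.0349
kidney_dish [(0.61, [114.6, 128.8])]
sharps_box [(0.91, [393.1, 128.9])]
```

View pics/c8.png

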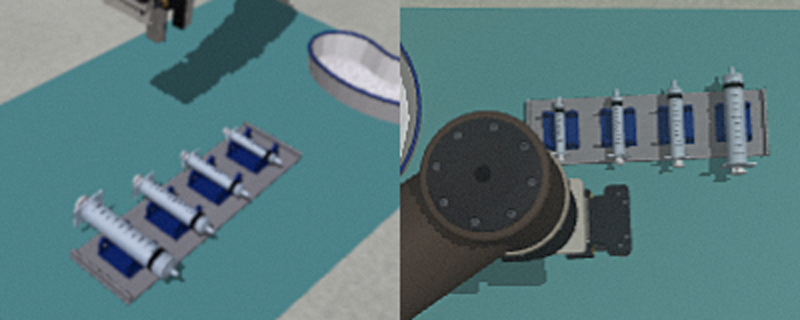

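All four are in the cradles. I'll move clear and measure how well they're centred in a clean picture.

```bash
python3 -m inch '0 0.02 -0.03 0 0 0 0.4; 0 0.03 -0.02 0 0 0 0.4; 0 0.03 0 0 0 0 0.4; 0 0.03 0 0 0 0 0.4; 0 0.03 0 0 0 0 0.4; 0 0 0 0 0 0 0.4; 0 0 0 0 0 0 0.4'; python3 - <<'E'
from h import *
for n in('scene','top'): cv2.imwrite(f'pics/{n}9.png',r.capture(n)[:,:,::-1])
im=cv2.imread('pics/top9.png')[105:185,180:320]
cv2.imwrite('pics/t9.png',cv2.resize(im,(798,456),interpolation=cv2.INTER_CUBIC))
im=cv2.imread('pics/scene9.png')[180:290,225:355]
cv2.imwrite('pics/s9.png',cv2.resize(im,(709,600),interpolation=cv2.INTER_CUBIC))
E
```

```text
time_s: 22.2
tcp_pos: [0.4797, 0.2561, 0.1789]
eef_rot: [-180.0, -0.0, -176.6]
contact_force: [-0.4, -1.2, -0.7]
gripper_width: 0.035
```

View pics/t9.png

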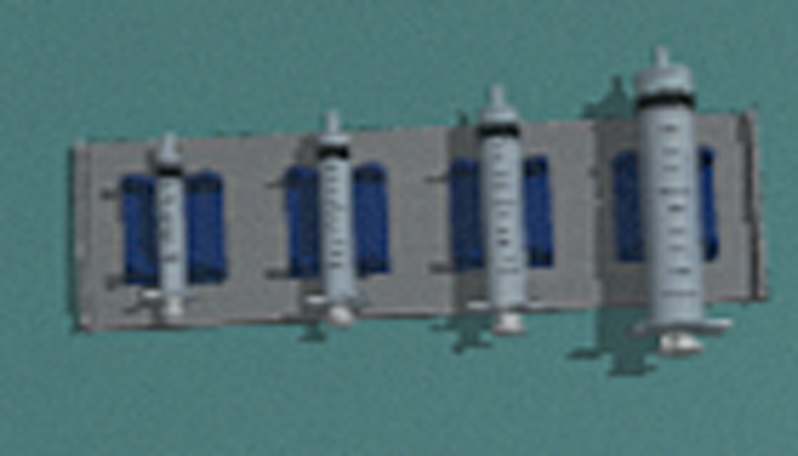

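View pics/s9.png

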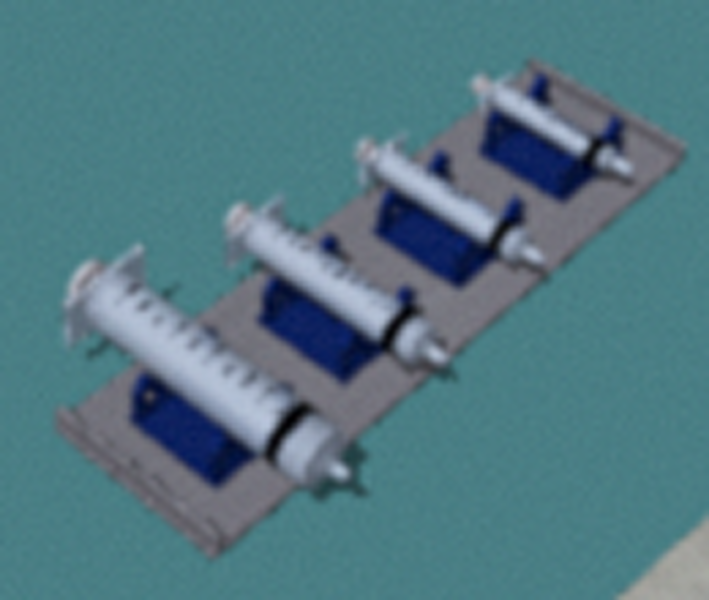

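```bash
python3 - <<'E'
from h import *
S={'5':(.0232,.0905,(.6371,.1238),[(169,135),(173,315)],[(630,168),(482,85)]),
'10':(.0253,.1045,(.6417,.0439),[(333,113),(341,320)],[(543,264),(364,146)]),
'20':(.0285,.1205,(.6463,-.0359),[(495,88),(510,330)],[(446,357),(236,213)]),
'60':(.0342,.1485,(.6509,-.1158),[(660,48),(681,350)],[(352,473),(82,276)])}
for k,(z,L,c,t,s) in S.items():
  for cam,q in(('top',np.array(t)/5.7+[180-.5,105-.5]),('scene',np.array(s)/5.4545+[225-.5,180-.5])):
    P=ray(cam,q,z)[:,:2]; m=P.mean(0); d=P[0]-P[1]
    print(k,cam,m.round(4),'err mm',((m-c)*1e3).round(1),'len',np.linalg.norm(d).round(4),L,'ang',np.degrees(np.arctan2(d[1],d[0])).round(1))
E
```

```text
5 top [0.639  0.1235] err mm [ 1.9 -0.3] len 0.0886 0.0905 ang 2.5
5 scene [0.6349 0.1245] err mm [-2.2  0.7] len 0.087 0.0905 ang 4.3
10 top [0.6434 0.0433] err mm [ 1.7 -0.6] len 0.1017 0.1045 ang 3.0
10 scene [0.6391 0.0436] err mm [-2.6 -0.3] len 0.1075 0.1045 ang 1.5
20 top [ 0.647  -0.0362] err mm [ 0.7 -0.3] len 0.1187 0.1205 ang 3.8
20 scene [ 0.6415 -0.0348] err mm [-4.8  1.1] len 0.1223 0.1205 ang 2.9
60 top [ 0.6515 -0.1163] err mm [ 0.6 -0.5] len 0.1475 0.1485 ang 3.8
60 scene [ 0.6452 -0.1148] err mm [-5.7  1. ] len 0.1532 0.1485 ang 3.8
```

```bash
python3 -c "
from plant import r
print(r.close_job())"
```

```text
the job is handed in; nothing more can be done
None
```

I gripped the 10, 20, 60 and 5 ml syringes in that order and set each in its cradle. From the kidney dish to the sharps box the row now reads 5, 10, 20, 60 ml. The job was handed in at about 22 s on the robot's clock, with the arm clear of everything and the orange decoy untouched.

**Centring:** in the last pictures each barrel middle lies within about 2 mm of its cradle's centre by the top camera, and within about 6 mm by the scene camera (limit 14 mm). The two cameras disagree by 4–6 mm along the barrels.

**Angle:** barrel angles are 1.5–4.3° against about 3.3° for the stand (limit 11.5°).

**Height:** I did not measure seated height directly. All four look seated in both saddles.

**Dish and box:** neither was knowingly touched. The network's pixel positions for them shifted by no more than about 2 px (roughly 5 mm), which is within its noise. The largest contact force I read was about 6 N.

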